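# Swap the air cylinder on a filling coupler

## Robot

A 6-joint arm with a two-finger parallel gripper is mounted at the origin on the work surface. World frame = base frame: x ahead of the robot, y to its left, z up, the work surface at z = 0. Lengths are in m, angles in rad, forces in N, time in s.
With the tool pointing down it reaches from about 0.425 to 0.95 m from the base axis. Payload 14.7 kg.
Tool frame: the origin (TCP) lies between the finger pads; the fingertips stand 17 mm ahead of it and the grasp point (between the pads) lies 2 mm behind it; z points along the fingers, y is the line along which they close (so a half turn about z gives the same grasp; the last joint's range is limited). The gripper opens to 85 mm and grips with 20 to 120 N. Pads are 22 mm wide; open, the fingers measure 114 mm over their backs; the gripper's body (76 mm by 85 mm) begins 54 mm behind the grasp point. The pads swing forward as they close: fully open they stand 13 mm farther back than shut.
Start: joints at [-1.185, 0.48, 1.596, -0, 1.065, -0.047], TCP at [0.273, -0.59, 0.248] pointing down, gripper open.
Joint ranges: [-2.75, 2.75], [-0.82, 2.05], [0.23, 2.67], [-1.56, 4.7], [0.09, 2.69], [-2.92, 2.92]. Speed limits (rad/s): [1.89, 1.89, 2.39, 3.01, 3.01, 3.01].

## Interface

Orientations are given as a 3x3 rotation matrix whose columns are the frame's x, y, z axes.
In Python, from station import state, grab_frame, sign_off gives the robot as it stands.
- The arm moves only by the shell command python3 -m jog 'ROWS'. ROWS is JSON, a list that holds one entry, the list of rows, each a list of 7 numbers: the shift along the tool's x, y, z in m, then the turn, a rotation vector about the tool's x, y, z in degrees, then the closure in counts, from 0 (fully open) to 255 (shut). In form: [[[dx, dy, dz, wx, wy, wz, fingers], ...]]. A call has 1 to 12 rows; each row shifts and turns the commanded pose from where the row before left it, along the tool's axes as they then stand; what a row does not reach is not made up. A row lasts 1/12 s, in which the tool goes at most 41.7 mm and 7.16 degrees, less where a joint would pass 70% of its speed; a pose out of reach is approached as far as the arm can. A call is refused whole if a number of a shift passes 0.0417 or a number of a turn 7.16, either way. A call with a gripper value outside its range is refused whole. The fingers move at their own pace and stop on an object; the grip force is fixed at half the most. Time passes only in rows, so rows that do not move let the fingers close. It gives the time, the measured TCP pose, the force, the opening and the grip force at its end, in the units of the state.
- state(): the state, without advancing time (a new reading comes with each control period).
- grab_frame(name): name is "scene" or "side" or "wrist"; returns a dict with "img" (420x560x3 uint8, red, green, blue), "z_map" (420x560 float32, m along the optical axis (not along the pixel's ray), 0 where there is no reading), "vfov" (degrees; the focal length in pixels is half the picture's height over the tangent of half this angle, whatever the lens; pixels are square), "cx", "cy" (the principal point, pixels), "k1" (the pictures are not rectified: a ray, as slopes to the right and down, at radius r is drawn at 1 + k1 r^2 times it, then the intrinsics apply), "world_from_camera" (4x4, takes a point from camera to world coordinates). Camera axes: x right, y down, z forward; pixel columns grow to the right and rows downward; lengths in m; the calibration is good to about 2 mm. A picture is of the moment at which its call begins.
- sign_off(): hands the job in; it is judged then, once.
The state is a dict: "t": time; "joints": joint angles; "dq": joint speeds; "effort": joint torques, N m; "ee_pos": TCP position; "tool_rot": TCP orientation; "contact_force": force on the tool from outside, world axes, zero at the start; "moment": the same for the moment, N m; "gripper_width": finger opening in m; "gripper_force": force on a finger pad.
Only numpy, scipy, OpenCV 4.12 (cv2) and the standard library are available. Lean on these libraries where they do the work, as an engineer would, in place of code of your own. Each camera call takes 0.05 s, during which the arm holds its last target. There are 200 camera calls.

## Task

Move the blue air cylinder from the sloping filling cradle to the vacant place of the wooden storage rack. Then take the orange cylinder from the rack and lay it in the cradle with its brass nipple down the slope into the coupler's mouth, let go so that it rests there, pull the coupler's sleeve fully back so that the cylinder slides home, and let the sleeve spring forward to lock it. Set the cylinders down gently, do not drop them, and leave the grey cylinder, the glue bottle and the paint jar where they are.

Things in the scene. Friction and masses are not known exactly. Their poses are not given: they have to be found in the camera images.
- cradle: Fixed cradle sloping 30 deg down to a brass quick coupler. Origin in the coupler's mouth, on the common axis of coupler and cradled cylinder, 88 mm above the bench. x: uphill along that axis, y: level across, z: square to the slope, up. Slippery white V saddles at x = 28 to 48 and 126 to 146 mm, tops 11 mm below the axis; between them room for fingers. Rail 22 mm wide, 36 mm below the axis.
- station: The level base of the filling station that carries the cradle: plate 270 x 100 x 12 mm on the bench (x = -115 to 155 mm); the cradle's origin is at x = -45, z = 88 mm above this origin, same yaw. A blue end block 46 mm wide with a gauge stands at cradle x = -80 to -56 mm, its top 32 mm above the coupler's axis.
- seat_wait (a point): Cradle x = 95 mm, on the axis: where the middle of a cylinder comes to rest with the sleeve forward. Laid in the saddles, nipple down the slope, a cylinder slides down by itself until its collar meets two catches in the mouth (nipple tip at cradle x = -12 mm, 18 mm inside the sleeve: it must go in and come out along the axis). Axes as the cradle.
- seat_home (a point): Cradle x = 80 mm, on the axis: the middle of a cylinder that is home. With the sleeve drawn back the catches open and the waiting cylinder slides these last 15 mm by itself in under 0.5 s, until the tip meets the back stop (tip at cradle x = -27 mm); when the sleeve springs forward the catches close behind its collar.
- sleeve (a joint): Travel of the coupler's spring sleeve, m: 0 forward (as at the start), 0.016 fully back, which is down the slope, away from the cradle (cradle -x). The catches free the collar from about 0.010 on. The spring resists with 5.4 N at 0, 12.6 N at 0.016, and drives it forward when let go; it cannot close on a cylinder only partly in.
- sleeve_grip (a point): On the sleeve's axis where to take it; moves with it; at travel 0 at cradle x = -12 mm. Steel tube, 42 mm outside, 34 mm inside, from 18 mm uphill to 18 mm downhill of this point, then a red flange 52 mm in diameter and 6 mm long; low red ring (44 mm) at the mouth. Nothing stands beside it; the rail is 36 mm below the axis. Axes as the cradle.
- rack: Fixed rack: wooden base 236 x 124 x 10 mm with green V saddles for three cylinders side by side along its x, 78 mm apart, lying along its y. Origin: centre of its underside, on the bench. Saddles 18 mm wide at y = -49 and +49 mm, tops 11 mm below a stored cylinder's axis; between them (40 mm either side of the middle) room for fingers.
- place0 (a point): Middle of a cylinder stored in the rack's place at rack x = -78 mm (50 mm above the bench). Axes as the rack.
- place1 (a point): The same for the middle place, rack x = 0.
- place2 (a point): The same for the place at rack x = +78 mm.
- orange: Orange air cylinder: round body 40 mm in diameter, 130 mm long, about 0.32 kg; brass nipple on one end, 13 mm in diameter, 42 mm long, with a collar 24 mm in diameter 22 to 30 mm from the body. Origin: middle of the body, on its axis; x points to the nipple (it may have rolled about x). Starts in one of the rack's three places, nipple to rack -y.
- orange_tip (a point): Tip of the orange cylinder's nipple, 107 mm from its origin.
- blue: Blue air cylinder, the same but for colour. At the start it rests in the cradle, nipple down the slope, on the closed catches, not locked.
- grey: Grey air cylinder, the same but for colour, in another place of the rack: a bystander. The third place is vacant, its base marked with a green pad.
- glue: White glue bottle with an orange cap, 50 mm in diameter, 125 mm high, between rack and station: a bystander. Origin: centre of its underside.
- paint: Glass paint jar with a red lid, 64 mm in diameter, 75 mm high, left of the station: a bystander. Origin: centre of its underside.
There are look-alikes about, which are no part of the job. There is more than one size of the orange; the job needs the middle-sized.

How it is judged:
On the way, in this order (a step that is already met when the one before it is completed fails the run):
1. the orange cylinder lies free in the cradle, nipple down the slope, resting on the closed catches (x of orange in the frame of cradle between 0.089 and 0.101 m and x of orange_tip in the frame of cradle between -0.02 and -0.005 m and y of orange in the frame of cradle between -0.005 and 0.005 m and z of orange in the frame of cradle between -0.006 and 0.006 m and contact force between orange and the fingers below 0.1 N and value of joint sleeve below 0.003 m and linear speed of orange below 0.03 m/s), for 0.2 s.
2. the sleeve is drawn back and the orange cylinder has slid home (x of orange in the frame of cradle between 0.077 and 0.085 m and x of orange_tip in the frame of cradle below -0.02 m and y of orange in the frame of cradle between -0.005 and 0.005 m and z of orange in the frame of cradle between -0.006 and 0.006 m and value of joint sleeve above 0.01 m), for 0.1 s.
At the end, for the whole second after the job is handed in: The orange cylinder is home in the coupler (body middle 77 to 85 mm uphill of the mouth, nipple inside, within 5 mm of the axis across and 6 mm in height), the sleeve is fully forward (under 2 mm), the blue cylinder lies in a place of the rack (within 25 mm and 0.12 rad), all at rest (x of orange in the frame of cradle between 0.077 and 0.085 m and x of orange_tip in the frame of cradle below -0.02 m and y of orange in the frame of cradle between -0.005 and 0.005 m and z of orange in the frame of cradle between -0.006 and 0.006 m and value of joint sleeve below 0.002 m and linear speed of each of orange, blue below 0.02 m/s and (distance between blue and place0 below 0.025 m or distance between blue and place1 below 0.025 m or distance between blue and place2 below 0.025 m) and angle between the x axis of blue and the y axis of rack, either way round below 0.12 rad); the robot touches nothing.
It fails at once if the grey cylinder is moved by more than 20 mm (distance of grey from where it was at the start of the episode above 0.02 m).
It fails at once if the glue bottle is moved by more than 20 mm or tipped (distance of glue from where it was at the start of the episode above 0.02 m or angle between glue's own z axis and vertical above 0.3 rad).
It fails at once if the paint jar is moved by more than 20 mm or tipped (distance of paint from where it was at the start of the episode above 0.02 m or angle between paint's own z axis and vertical above 0.3 rad).
It fails at once if the orange or the blue cylinder is dropped (faster than 0.6 m/s while out of the fingers, a fall of about 20 mm) or lies off its supports (middle below 35 mm) ((linear speed of orange above 0.6 m/s and contact force between orange and the fingers below 0.1 N) or (linear speed of blue above 0.6 m/s and contact force between blue and the fingers below 0.1 N) or height (world z) of any of orange, blue below 0.035 m).
It also fails if it takes over 64 s, if anything falls off the work surface, if the arm or the gripper's body presses on something with over 40 N, if the wrist force passes 120 N, or if a joint passes its speed limit or range.

## Working session

There is one attempt and no reset: what is moved stays moved. The work goes in short steps, Python scripts to look and compute and a shell command to move; the robot and the scene stay as the last step left them, time stands still between calls to the robot, and variables do not carry over. Pictures are saved under pics/ and viewed, at most 10 in all, crops included, and the job is handed in when it is done.

```bash
mkdir -p pics; ls; cat > h.py <<'E'
import numpy as np, cv2
from station import state, grab_frame, sign_off
def pts(f):
    """world xyz for every pixel from z_map"""
    z=f["z_map"]; h,w=z.shape
    F=h/2/np.tan(np.radians(f["vfov"])/2)
    v,u=np.mgrid[0:h,0:w].astype(float)
    K=np.array([[F,0,f["cx"]],[0,F,f["cy"]],[0,0,1]])
    x=((u-f["cx"])/F); y=((v-f["cy"])/F)
    xu,yu=x.copy(),y.copy()
    for _ in range(8):
        s=1+f["k1"]*(xu**2+yu**2); xu,yu=x/s,y/s
    P=np.stack([xu*z,yu*z,z],-1)
    T=np.array(f["world_from_camera"])
    W=P@T[:3,:3].T+T[:3,3]
    W[z<=0]=np.nan
    return W
def save(f,n): cv2.imwrite("pics/"+n,f["img"][:,:,::-1])
E
python3 - <<'E'
from h import *
np.set_printoptions(precision=3,suppress=True)
a=grab_frame("scene");b=grab_frame("side")
im=np.vstack([a["img"],b["img"]])
for f in(a,b): print(f["vfov"],f["k1"],f["world_from_camera"])
save(a,"scene0.png");save(b,"side0.png")
print(state())
E
```

```text
pics
55.83824289559613 -0.10087289599234184 [[ 0.524  0.725 -0.446  0.876]
 [ 0.851 -0.45   0.269 -0.252]
 [-0.006 -0.521 -0.853  0.914]
 [ 0.     0.     0.     1.   ]]
55.59562994858462 -0.006482439624587873 [[-0.996 -0.053  0.065  0.382]
 [-0.083  0.728 -0.681  0.722]
 [-0.011 -0.684 -0.73   0.866]
 [ 0.     0.     0.     1.   ]]
{'t': 0.1, 'joints': array([-1.185,  0.481,  1.597, -0.   ,  1.065, -0.047]), 'dq': array([-0.001,  0.   ,  0.   , -0.   , -0.001, -0.   ]), 'effort': array([  0.001, -95.226, -43.104,  -0.   ,   0.005,   0.   ]), 'ee_pos': array([ 0.273, -0.59 ,  0.248]), 'tool_rot': array([[ 0.908,  0.419, -0.   ],
       [ 0.419, -0.908,  0.001],
       [ 0.   , -0.001, -1.   ]]), 'contact_force': array([-0.167, -0.111, -0.781]), 'moment': array([ 0.021,  0.031, -0.044]), 'gripper_force': 0.0, 'gripper_width': 0.08513984445325737}
```

View pics/scene0.png

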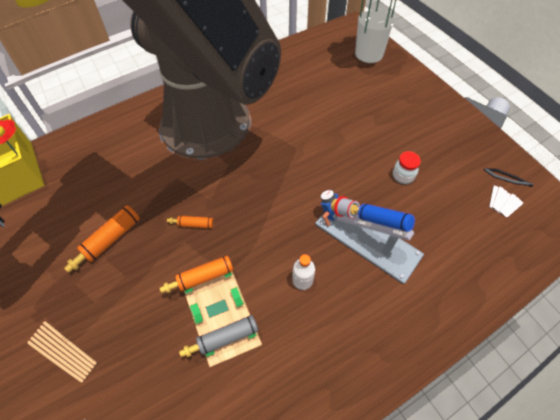

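View pics/side0.png

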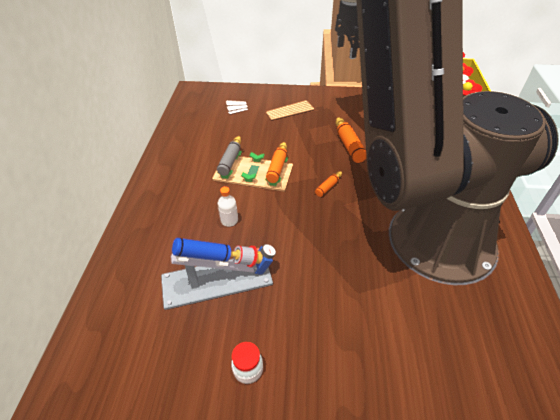

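The scene view shows the blue cylinder in the cradle at about (387,218) and the coupler at (345,208). The rack is at (220,310): orange at (205,273), the vacant pad at (217,308), grey at (228,337). The glue bottle is at (304,273) and the paint jar at (407,167). The oranges at (108,233) and (190,222) are look-alikes. The side view agrees, with blue at (203,250) and rack orange at (277,163).

```bash
cat > m.py <<'E'
from h import *
from scipy.optimize import least_squares
np.set_printoptions(precision=4,suppress=True)
def mask(f,lo,hi,seed):
    hsv=cv2.cvtColor(f["img"],cv2.COLOR_RGB2HSV)
    m=cv2.inRange(hsv,lo,hi)
    n,l=cv2.connectedComponents(m)
    s=l[seed[1]-6:seed[1]+7,seed[0]-6:seed[0]+7]; s=s[s>0]
    m=(l==np.bincount(s).argmax()).astype(np.uint8)
    return cv2.erode(m,np.ones((3,3)))>0
def cyl(P,r=0.02,vis=None):
    """axis fit of known radius; returns centre of extent, unit direction, resid, length"""
    c=np.median(P,0); d=np.linalg.svd(P-c)[2][0]
    def res(p):
        a=p[3:]/np.linalg.norm(p[3:]); q=P-p[:3]
        return np.linalg.norm(q-np.outer(q@a,a),axis=1)-r
    s=least_squares(res,np.r_[c-[0,0,.015],d],loss="soft_l1",f_scale=.002)
    a=s.x[3:]/np.linalg.norm(s.x[3:]); c=s.x[:3]
    t=(P-c)@a; lo,hi=np.percentile(t,[1,99])
    return c+a*(lo+hi)/2,a,np.median(abs(res(s.x))),hi-lo
E
python3 - <<'E'
from m import *
F={k:grab_frame(k) for k in("scene","side")}
W={k:pts(F[k]) for k in F}
O=((5,170,120),(16,255,255));B=((105,150,60),(125,255,255));G=((0,0,40),(179,60,150))
for n,hs,seeds in [("blue",B,dict(scene=(387,218),side=(203,250))),("orange",O,dict(scene=(205,273),side=(277,163))),("grey",G,dict(scene=(228,337),side=(229,157)))]:
    al=[]
    for k in F:
        m=mask(F[k],*hs,seeds[k]); P=W[k][m]; P=P[np.isfinite(P[:,0])]; P=P[P[:,2]>.03]
        print(n,k,len(P),*cyl(P)); al.append(P)
    print(n,"both",*cyl(np.vstack(al)))
for n,p in [("pad",dict(scene=(217,308),side=(252,173))),("glue cap",dict(scene=(305,260),side=(225,190))),("lid",dict(scene=(409,158),side=(246,352)))]:
    for k in F: u,v=p[k]; print(n,k,np.nanmedian(W[k][v-2:v+3,u-2:u+3].reshape(-1,3),0))
E
```

```text
blue scene 693 [0.617  0.187  0.1378] [0.8218 0.2856 0.4931] 0.0009599174870332794 0.1217824363397515
blue side 581 [0.6129 0.1868 0.1359] [-0.8144 -0.291  -0.502 ] 0.0008514974749666594 0.09695269074102998
blue both [0.6172 0.1878 0.1386] [0.817  0.2906 0.498 ] 0.0009323235275082702 0.11935907770841642
orange scene 760 [ 0.4786 -0.223   0.0496] [ 0.15    0.9886 -0.0101] 0.000928906006554573 0.12383945807541505
orange side 204 [ 0.4755 -0.2168  0.0478] [-0.0342 -0.997   0.0695] 0.0018959317633788584 0.1258017690817382
orange both [ 0.4789 -0.22    0.0496] [ 0.151   0.9885 -0.0121] 0.001022278299425838 0.12923332599843612
grey scene 202 [ 0.6325 -0.2445  0.0505] [ 0.1417  0.9899 -0.0001] 0.0007525022174870461 0.12243986509962829
grey side 59 [ 0.6159 -0.2174  0.04  ] [ 0.3931  0.917  -0.068 ] 0.003571421814758377 0.09692609570342148
grey both [ 0.6341 -0.2407  0.0489] [ 0.1742  0.9837 -0.0451] 0.0011646151240628268 0.12943317275373012
pad scene [ 0.5557 -0.2355  0.0111]
pad side [ 0.5566 -0.2185  0.0116]
glue cap scene [ 0.6011 -0.0262  0.1249]
glue cap side [ 0.5971 -0.022   0.1244]
lid scene [0.4819 0.3958 0.0745]
lid side [0.4855 0.3903 0.0749]
```

```bash
cat > plan.py <<'E'
from m import *
from scipy.spatial.transform import Rotation as Rn
yaw=np.radians(19.4); c,s=np.cos(yaw),np.sin(yaw)
Cx=np.array([c*.8660,s*.8660,.5]); Cz=np.array([-.5*c,-.5*s,.866]); Cy=np.cross(Cz,Cx)
MID=np.array([.613,.186,.1355]); C0=MID-.095*Cx
RY=np.array([.147,.989,0]); RX=np.array([.989,-.147,0]); P1=np.array([.556,-.232,.05])
def rot(x,z): x=x/np.linalg.norm(x); z=z/np.linalg.norm(z); return np.c_[x,np.cross(z,x),z]
RC=rot(Cx,-Cz); RR=rot(RY,np.array([0,0,-1.]))
def tilt(a):  # tool over the cradle, turned about Cy: a=0 square to the slope, 30 = vertical
    return Rn.from_rotvec(np.radians(-a)*RC[:,1]).as_matrix()@RC
def go(g,R,n):
    """per-row delta taking the grasp point to g (world) with orientation R in n equal rows"""
    st=state(); p0,R0=st["ee_pos"],st["tool_rot"]
    w=Rn.from_matrix(R0.T@R).as_rotvec()/n
    A=sum(Rn.from_rotvec(w*k).as_matrix() for k in range(n))
    v=np.linalg.solve(A,R0.T@(g+.002*R[:,2]-p0))
    print("rows",n,"mm",(v*1000).round(1),"deg",np.degrees(w).round(2),"| t",round(st["t"],2))
E
python3 -c "
from plan import *
print(RC); print(tilt(30))
go(C0+.088*Cx+.1*Cz,RC,24)"
```

```text
[[ 0.8168  0.3322  0.4716]
 [ 0.2877 -0.9432  0.1661]
 [ 0.5     0.     -0.866 ]]
[[ 0.9432  0.3322  0.    ]
 [ 0.3322 -0.9432  0.    ]
 [ 0.     -0.     -1.    ]]
rows 24 mm [ 22.3 -24.7   7. ] deg [-0.06  1.25  0.22] | t 0.2
```

```bash
r='[0.0223,-0.0247,0.007,-0.06,1.25,0.22,0]'; python3 -m jog '[[[0.0223,-0.0247,0.007,-0.06,1.25,0.22,0],[0.0223,-0.0247,0.007,-0.06,1.25,0.22,0],[0.0223,-0.0247,0.007,-0.06,1.25,0.22,0],[0.0223,-0.0247,0.007,-0.06,1.25,0.22,0],[0.0223,-0.0247,0.007,-0.06,1.25,0.22,0],[0.0223,-0.0247,0.007,-0.06,1.25,0.22,0],[0.0223,-0.0247,0.007,-0.06,1.25,0.22,0],[0.0223,-0.0247,0.007,-0.06,1.25,0.22,0],[0.0223,-0.0247,0.007,-0.06,1.25,0.22,0],[0.0223,-0.0247,0.007,-0.06,1.25,0.22,0],[0.0223,-0.0247,0.007,-0.06,1.25,0.22,0],[0.0223,-0.0247,0.007,-0.06,1.25,0.22,0]]]'
python3 -m jog '[[[0.0223,-0.0247,0.007,-0.06,1.25,0.22,0],[0.0223,-0.0247,0.007,-0.06,1.25,0.22,0],[0.0223,-0.0247,0.007,-0.06,1.25,0.22,0],[0.0223,-0.0247,0.007,-0.06,1.25,0.22,0],[0.0223,-0.0247,0.007,-0.06,1.25,0.22,0],[0.0223,-0.0247,0.007,-0.06,1.25,0.22,0],[0.0223,-0.0247,0.007,-0.06,1.25,0.22,0],[0.0223,-0.0247,0.007,-0.06,1.25,0.22,0],[0.0223,-0.0247,0.007,-0.06,1.25,0.22,0],[0.0223,-0.0247,0.007,-0.06,1.25,0.22,0],[0.0223,-0.0247,0.007,-0.06,1.25,0.22,0],[0.0223,-0.0247,0.007,-0.06,1.25,0.22,0]]]'
python3 - <<'E'
from plan import *
go(C0+.088*Cx+.1*Cz,RC,1)
f=grab_frame("wrist"); save(f,"wrist0.png"); W=pts(f)
hsv=cv2.cvtColor(f["img"],cv2.COLOR_RGB2HSV); m=cv2.inRange(hsv,(105,150,60),(125,255,255))
n,l,S,_=cv2.connectedComponentsWithStats(m); i=1+S[1:,4].argmax(); P=W[cv2.erode((l==i).astype(np.uint8),np.ones((5,5)))>0]; P=P[np.isfinite(P[:,0])]
r=cyl(P); print(S[i],*r); a=r[1]*np.sign(r[1][0]); print("yaw",np.degrees(np.arctan2(a[1],a[0])),"pitch",np.degrees(np.arcsin(a[2])), "err in cradle",(r[0]-C0)@np.c_[Cx,Cy,Cz]); 
E
```

```text
t: 1.2
ee_pos: [0.4063, -0.2072, 0.1958]
tool_rot: [[0.894, 0.375, 0.243], [0.364, -0.927, 0.092], [0.26, 0.006, -0.966]]
contact_force: [1.3, 1.2, 0.0]
gripper_width: 0.0856
gripper_force: 0.0
t: 2.2
ee_pos: [0.5614, 0.1692, 0.2165]
tool_rot: [[0.816, 0.332, 0.473], [0.287, -0.943, 0.167], [0.501, -0.0, -0.865]]
contact_force: [0.7, -1.0, -0.3]
gripper_width: 0.0852
gripper_force: 0.0
rows 1 mm [-0.5  1.3 -0.7] deg [-0.02 -0.09 -0.01] | t 2.2
[ 248  118   54  185 9002] [0.6161 0.1864 0.1354] [-0.8154 -0.291  -0.5005] 0.0003794014577592174 0.11747709398706317
yaw 19.63790637608927 pitch 30.033143686329414 err in cradle [ 0.0975 -0.0006 -0.0016]
```

View pics/wrist0.png

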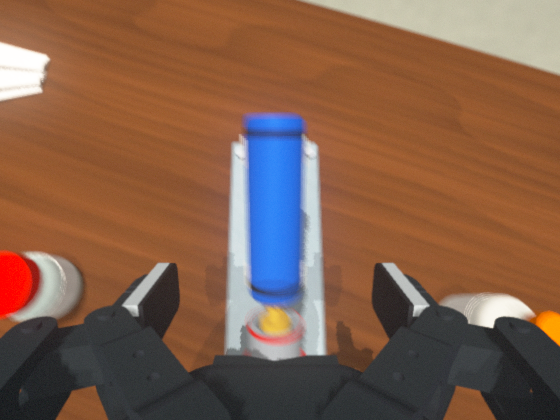

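Wrist view: blue is centred at about x=275, from v=115 to v=300, with the coupler mouth at (275,325). Nothing stands between the fingers. I refine the cradle by about 3 mm and descend.

```bash
sed -i 's/19.4)/19.6)/; s/\[.613,.186,.1355\]/[.6161,.1864,.1355]/' plan.py; python3 -c "
from plan import *
go(C0+.088*Cx,RC,8)"
```

```text
rows 8 mm [-0.2  0.6 12.5] deg [ 0.01 -0.04 -0.07] | t 2.25
```

```bash
python3 -m jog '[[[-0.0002,0.0006,0.0125,0,0,-0.03,0],[-0.0002,0.0006,0.0125,0,0,-0.03,0],[-0.0002,0.0006,0.0125,0,0,-0.03,0],[-0.0002,0.0006,0.0125,0,0,-0.03,0],[-0.0002,0.0006,0.0125,0,0,-0.03,0],[-0.0002,0.0006,0.0125,0,0,-0.03,0],[-0.0002,0.0006,0.0125,0,0,-0.03,0],[-0.0002,0.0006,0.0125,0,0,-0.03,0],[0,0,0,0,0,0,0]]]'; python3 -c "
from plan import *
go(C0+.088*Cx,RC,1)"
python3 -m jog '[[[0,0,0,0,0,0,90],[0,0,0,0,0,0,110],[0,0,0,0,0,0,110],[0,0,0,0,0,0,110],[0,0,0,0,0,0,110],[0,0,0,0,0,0,110]]]'
```

```text
t: 3.0
ee_pos: [0.6073, 0.1751, 0.1371]
tool_rot: [[0.819, 0.341, 0.462], [0.291, -0.94, 0.177], [0.495, -0.01, -0.869]]
contact_force: [-0.0, -0.1, 1.3]
gripper_width: 0.0854
gripper_force: 0.0
rows 1 mm [ 2.7 -7.6  9.5] deg [-0.65  0.34 -0.01] | t 3.0
t: 3.5
ee_pos: [0.6069, 0.1756, 0.1389]
tool_rot: [[0.817, 0.342, 0.463], [0.292, -0.94, 0.178], [0.496, -0.01, -0.868]]
contact_force: [-1.9, 3.0, 0.7]
gripper_width: 0.0487
gripper_force: 2.1
```

```bash
python3 -m jog '[[[0,0,0,0,0,0,70],[0,0,0,0,0,0,0],[0,0,0,0,0,0,0]]]'; python3 -c "
from plan import *
s=state();print(s['joints'],s['dq'],s['contact_force'],s['moment'],s['effort'])
go(C0+.088*Cx,RC,1)"
```

```text
t: 3.75
ee_pos: [0.6071, 0.1751, 0.1385]
tool_rot: [[0.818, 0.341, 0.463], [0.292, -0.94, 0.177], [0.496, -0.009, -0.868]]
contact_force: [-0.2, 0.5, 0.5]
gripper_width: 0.0819
gripper_force: 0.0
[ 0.1823  0.4655  2.1681  1.6123  0.09   -0.1817] [-0.0007  0.0005 -0.0005  0.0027  0.0014 -0.0016] [-0.1898  0.5226  0.5232] [-0.0988  0.229   0.0072] [  0.0766 -76.77   -26.1244   0.3793   0.6492   0.02  ]
rows 1 mm [ 2.1 -7.5 10.8] deg [-0.63  0.28  0.05] | t 3.75
```

Joint 5 has hit its 0.09 limit: at this position a tool square to the slope is in line with the forearm. I back off and use a tool turned 18° towards vertical instead.

```bash
python3 -m jog '[[[0,0,-0.01,0,0,0,0],[0,0,-0.015,0,0,0,0],[0,0,-0.02,0,0,0,0],[0,0,-0.02,0,0,0,0],[0,0,-0.02,0,0,0,0],[0,0,0,0,0,0,0],[0,0,0,0,0,0,0]]]'; python3 -c "
from plan import *
print(state()['joints'])
go(C0+.088*Cx+.07*Cz,tilt(18),8)"
```

```text
t: 4.33
ee_pos: [0.5775, 0.1649, 0.1967]
tool_rot: [[0.816, 0.344, 0.465], [0.292, -0.939, 0.181], [0.499, -0.012, -0.866]]
contact_force: [0.1, -0.3, 0.8]
gripper_width: 0.0851
gripper_force: 0.0
[0.168  0.3229 2.1931 0.7377 0.1504 0.6855]
rows 8 mm [ 0.1 -0.9  0.9] deg [-0.1  -2.24  0.03] | t 4.33
```

```bash
python3 -m jog '[[[0.0001,-0.0009,0.0009,-0.1,-2.24,0.03,0],[0.0001,-0.0009,0.0009,-0.1,-2.24,0.03,0],[0.0001,-0.0009,0.0009,-0.1,-2.24,0.03,0],[0.0001,-0.0009,0.0009,-0.1,-2.24,0.03,0],[0.0001,-0.0009,0.0009,-0.1,-2.24,0.03,0],[0.0001,-0.0009,0.0009,-0.1,-2.24,0.03,0],[0.0001,-0.0009,0.0009,-0.1,-2.24,0.03,0],[0.0001,-0.0009,0.0009,-0.1,-2.24,0.03,0],[0,0,0,0,0,0,0]]]'; python3 -c "
from plan import *
print(state()['joints'])
go(C0+.088*Cx,tilt(18),8)"
```

```text
t: 5.08
ee_pos: [0.5788, 0.1757, 0.1893]
tool_rot: [[0.918, 0.339, 0.208], [0.329, -0.941, 0.083], [0.224, -0.008, -0.975]]
contact_force: [0.4, 0.3, 0.5]
gripper_width: 0.0855
gripper_force: 0.0
[0.2242 0.3939 1.9495 0.0639 0.5762 1.4005]
rows 8 mm [2.4 0.3 8.1] deg [-0.06 -0.11  0.01] | t 5.08
```

```bash
python3 -m jog '[[[0.0024,0.0003,0.0081,-0.06,-0.11,0,0],[0.0024,0.0003,0.0081,-0.06,-0.11,0,0],[0.0024,0.0003,0.0081,-0.06,-0.11,0,0],[0.0024,0.0003,0.0081,-0.06,-0.11,0,0],[0.0024,0.0003,0.0081,-0.06,-0.11,0,0],[0.0024,0.0003,0.0081,-0.06,-0.11,0,0],[0.0024,0.0003,0.0081,-0.06,-0.11,0,0],[0.0024,0.0003,0.0081,-0.06,-0.11,0,0],[0,0,0,0,0,0,0]]]'; python3 -c "
from plan import *
print(state()['joints'])
go(C0+.088*Cx,tilt(18),1)"
```

```text
t: 5.83
ee_pos: [0.6096, 0.183, 0.1293]
tool_rot: [[0.921, 0.336, 0.197], [0.329, -0.942, 0.067], [0.208, 0.003, -0.978]]
contact_force: [-1.3, -0.3, 0.2]
gripper_width: 0.0856
gripper_force: 0.0
[0.2329 0.5211 1.9122 0.0415 0.4997 1.4266]
rows 1 mm [ 1.7 -1.  -0.4] deg [ 0.16 -0.02  0.06] | t 5.83
```

Within about 2 mm. I close gently, then grip.

```bash
python3 -m jog '[[[0.0017,-0.001,0,0.1,0,0,80],[0,0,0,0,0,0,110],[0,0,0,0,0,0,120],[0,0,0,0,0,0,130],[0,0,0,0,0,0,140],[0,0,0,0,0,0,160],[0,0,0,0,0,0,180],[0,0,0,0,0,0,180]]]'; python3 -c "
from plan import *
go(C0+.088*Cx,tilt(18),1); go(C0+.138*Cx,tilt(18),6)"
```

```text
t: 6.5
ee_pos: [0.6106, 0.1846, 0.132]
tool_rot: [[0.921, 0.336, 0.199], [0.329, -0.942, 0.07], [0.21, 0.001, -0.978]]
contact_force: [-3.1, 2.3, 6.0]
gripper_width: 0.0387
gripper_force: 59.3
rows 1 mm [-0.3  0.2  1.9] deg [ 0.06 -0.14  0.06] | t 6.5
rows 6 mm [ 7.9  0.  -2.2] deg [ 0.01 -0.02  0.01] | t 6.5
```

```bash
python3 -m jog '[[[0.004,0,-0.0013,0,0,0,180],[0.0079,0,-0.0026,0,0,0,180],[0.0079,0,-0.0026,0,0,0,180],[0.0079,0,-0.0026,0,0,0,180],[0.0079,0,-0.0026,0,0,0,180],[0.0079,0,-0.0026,0,0,0,180],[0.0079,0,-0.0026,0,0,0,180],[0.0032,0,-0.0147,0,0,0,180],[0.0032,0,-0.0147,0,0,0,180],[0.0032,0,-0.0147,0,0,0,180],[0.0032,0,-0.0147,0,0,0,180],[0,0,0,0,0,0,180]]]'; cat >> plan.py <<'E'
def rtilt(a): # tool for the rack with the cylinder level; a as in tilt
    return Rn.from_rotvec(np.radians(-a)*RR[:,1]).as_matrix()@RR
E
python3 - <<'E'
from plan import *
f=grab_frame("wrist"); save(f,"wrist1.png"); W=pts(f)
hsv=cv2.cvtColor(f["img"],cv2.COLOR_RGB2HSV); m=cv2.inRange(hsv,(105,150,60),(125,255,255))
n,l,S,_=cv2.connectedComponentsWithStats(m); i=1+S[1:,4].argmax(); P=W[cv2.erode((l==i).astype(np.uint8),np.ones((5,5)))>0]; P=P[np.isfinite(P[:,0])]
r=cyl(P); a=r[1]*np.sign(r[1][0]); st=state(); R=st["tool_rot"]
print(r, "in tool:",(r[0]-st["ee_pos"])@R, a@R, "angle", np.degrees(np.arctan2(-(a@R)[2],(a@R)[0])))
go(P1+.012*0*RY+np.array([0,0,.1]),rtilt(18),24)
E
```

```text
t: 7.5
ee_pos: [0.6567, 0.2007, 0.222]
tool_rot: [[0.92, 0.336, 0.202], [0.329, -0.942, 0.07], [0.214, 0.002, -0.977]]
contact_force: [1.2, 1.1, -2.0]
gripper_width: 0.0385
gripper_force: 66.4
(array([0.6698, 0.2048, 0.2298]), array([-0.8238, -0.2764, -0.495 ]), np.float64(0.0002590800324843781), np.float64(0.07266545166683175)) in tool: [ 0.0161  0.0006 -0.0061] [ 0.9542  0.0174 -0.2987] angle 17.38164810471345
rows 24 mm [-17.3   8.7   4.2] deg [-0.13 -1.13 -2.6 ] | t 7.55
```

```bash
python3 -m jog '[[[0.004,0,-0.0195,0,0,0,180],[0.006,0,-0.029,0,0,0,180],[0.004,0,-0.0195,0,0,0,180],[0,0,0,0,0,0,180]]]'
python3 -c "
from plan import *
go(P1-.007*RY+np.array([0,0,.2]),rtilt(17.4),22)"
```

```text
t: 7.88
ee_pos: [0.656, 0.2006, 0.2918]
tool_rot: [[0.92, 0.336, 0.203], [0.329, -0.942, 0.07], [0.215, 0.002, -0.977]]
contact_force: [0.8, 0.7, -2.7]
gripper_width: 0.0384
gripper_force: 66.5
rows 22 mm [-19.2   9.9   3.1] deg [-0.12 -1.22 -2.84] | t 7.88
```

```bash
python3 -m jog '[[[-0.0192,0.0099,0.0031,-0.12,-1.22,-2.84,180],[-0.0192,0.0099,0.0031,-0.12,-1.22,-2.84,180],[-0.0192,0.0099,0.0031,-0.12,-1.22,-2.84,180],[-0.0192,0.0099,0.0031,-0.12,-1.22,-2.84,180],[-0.0192,0.0099,0.0031,-0.12,-1.22,-2.84,180],[-0.0192,0.0099,0.0031,-0.12,-1.22,-2.84,180],[-0.0192,0.0099,0.0031,-0.12,-1.22,-2.84,180],[-0.0192,0.0099,0.0031,-0.12,-1.22,-2.84,180],[-0.0192,0.0099,0.0031,-0.12,-1.22,-2.84,180],[-0.0192,0.0099,0.0031,-0.12,-1.22,-2.84,180],[-0.0192,0.0099,0.0031,-0.12,-1.22,-2.84,180]]]'
python3 -m jog '[[[-0.0192,0.0099,0.0031,-0.12,-1.22,-2.84,180],[-0.0192,0.0099,0.0031,-0.12,-1.22,-2.84,180],[-0.0192,0.0099,0.0031,-0.12,-1.22,-2.84,180],[-0.0192,0.0099,0.0031,-0.12,-1.22,-2.84,180],[-0.0192,0.0099,0.0031,-0.12,-1.22,-2.84,180],[-0.0192,0.0099,0.0031,-0.12,-1.22,-2.84,180],[-0.0192,0.0099,0.0031,-0.12,-1.22,-2.84,180],[-0.0192,0.0099,0.0031,-0.12,-1.22,-2.84,180],[-0.0192,0.0099,0.0031,-0.12,-1.22,-2.84,180],[-0.0192,0.0099,0.0031,-0.12,-1.22,-2.84,180],[-0.0192,0.0099,0.0031,-0.12,-1.22,-2.84,180],[0,0,0,0,0,0,180]]]'
cat > look.py <<'E'
from plan import *
def comp(f,W,lo,hi,box=None,er=3):
    hsv=cv2.cvtColor(f["img"],cv2.COLOR_RGB2HSV); m=cv2.inRange(hsv,lo,hi)
    if box is not None:
        ok=np.all((W>box[0])&(W<box[1]),axis=2); m[~ok]=0
    n,l,S,_=cv2.connectedComponentsWithStats(m); i=1+S[1:,4].argmax()
    P=W[cv2.erode((l==i).astype(np.uint8),np.ones((er,er)))>0]; return P[np.isfinite(P[:,0])],S[i]
BLUE=((105,150,60),(125,255,255)); ORANGE=((5,170,100),(16,255,255))
E
python3 - <<'E'
from look import *
st=state(); print(st["joints"])
g=P1-.007*RY+np.array([0,0,.1]); go(g,rtilt(17.4),8)
f=grab_frame("wrist"); W=pts(f); save(f,"wrist2.png")
P,S=comp(f,W,*BLUE,er=5); r=cyl(P); a=r[1]*np.sign(r[1][1]); print("blue",r[0],a,S)
P,S=comp(f,W,*ORANGE,box=([.4,-.4,.03],[.54,-.1,.08])); r=cyl(P); print("orange",*r,S)
E
```

```text
t: 8.8
ee_pos: [0.5443, -0.0052, 0.2372]
tool_rot: [[0.634, 0.773, 0.02], [0.771, -0.631, -0.083], [-0.051, 0.068, -0.996]]
contact_force: [0.1, 0.6, -3.3]
gripper_width: 0.0387
gripper_force: 66.5
t: 9.8
ee_pos: [0.5535, -0.2435, 0.2448]
tool_rot: [[0.136, 0.989, -0.05], [0.943, -0.145, -0.299], [-0.303, -0.007, -0.953]]
contact_force: [-0.2, 1.1, -2.7]
gripper_width: 0.0384
gripper_force: 66.4
[-0.2874  0.4146  1.7651 -0.3772  0.9582  0.0747]
rows 8 mm [ 4.1  0.1 11.4] deg [-0.04  0.03  0.03] | t 9.8
blue [ 0.5564 -0.2273  0.2444] [ 0.1615  0.9869 -0.006 ] [  220   188   117   173 15574]
orange [ 0.4785 -0.2219  0.0475] [-0.1384 -0.9904 -0.0032] 0.00040703819788244326 0.1004998709697531 [ 160   62   57  122 5098]
```

View pics/wrist2.png

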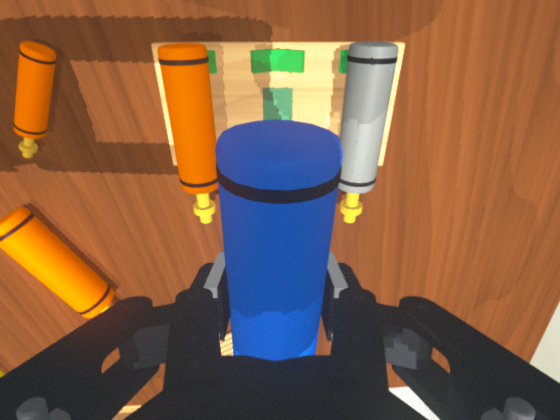

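Wrist view: blue is held level at (280,240), above the vacant place with its pad at (278,100). Orange in the rack is at (195,120) and grey at (368,115), both clear of the fingers.

```bash
python3 -c "
from plan import *
go(P1-.007*RY+np.array([0,0,.02]),rtilt(17.4),11)"
```

```text
rows 11 mm [ 5.1  0.2 15.2] deg [-0.03  0.02  0.01] | t 9.85
```

```bash
python3 -m jog '[[[0.0051,0.0002,0.0152,-0.03,0.02,0.01,180],[0.0051,0.0002,0.0152,-0.03,0.02,0.01,180],[0.0051,0.0002,0.0152,-0.03,0.02,0.01,180],[0.0051,0.0002,0.0152,-0.03,0.02,0.01,180],[0.0051,0.0002,0.0152,-0.03,0.02,0.01,180],[0.0051,0.0002,0.0152,-0.03,0.02,0.01,180],[0.0051,0.0002,0.0152,-0.03,0.02,0.01,180],[0.0051,0.0002,0.0152,-0.03,0.02,0.01,180],[0.0051,0.0002,0.0152,-0.03,0.02,0.01,180],[0.0051,0.0002,0.0152,-0.03,0.02,0.01,180],[0.0051,0.0002,0.0152,-0.03,0.02,0.01,180],[0,0,0,0,0,0,180]]]'; python3 -c "
from plan import *
print(state()['joints'])
go(P1-.007*RY,rtilt(17.4),5)"
```

```text
t: 10.85
ee_pos: [0.5529, -0.2365, 0.0662]
tool_rot: [[0.14, 0.989, -0.048], [0.945, -0.148, -0.293], [-0.297, -0.004, -0.955]]
contact_force: [-2.0, 0.5, -3.3]
gripper_width: 0.0382
gripper_force: 66.4
[-0.2805  0.6524  1.8956 -0.5283  0.6245  0.3039]
rows 5 mm [0.6 0.5 3.6] deg [-0.05 -0.03  0.01] | t 10.85
```

```bash
python3 -m jog '[[[0.001,0.0004,0.0036,0,0,0,180],[0.001,0.0004,0.0036,0,0,0,180],[0.001,0.0004,0.0036,0,0,0,180],[0.001,0.0003,0.0027,0,0,0,180],[0,0,0,0,0,0,180]]]'; python3 -c "
from plan import *
go(P1-.007*RY,rtilt(17.4),1)"
```

```text
t: 11.27
ee_pos: [0.5567, -0.2384, 0.0557]
tool_rot: [[0.141, 0.989, -0.043], [0.944, -0.147, -0.295], [-0.298, 0.001, -0.954]]
contact_force: [-0.5, -0.6, -2.9]
gripper_width: 0.0383
gripper_force: 66.4
rows 1 mm [ 1.  -1.6  7.7] deg [ 0.04 -0.04 -0.04] | t 11.27
```

```bash
python3 -m jog '[[[0.0005,-0.0005,0.0016,0,0,0,180],[0.0005,-0.0005,0.0016,0,0,0,180],[0.0005,-0.0003,0.0016,0,0,0,180],[0.0004,0,0.0012,0,0,0,180],[0,0,0,0,0,0,180]]]'
```

```text
t: 11.68
ee_pos: [0.5552, -0.2382, 0.0493]
tool_rot: [[0.141, 0.989, -0.044], [0.944, -0.147, -0.295], [-0.298, 0.0, -0.954]]
contact_force: [0.3, 0.4, -2.8]
gripper_width: 0.0383
gripper_force: 66.4
```

```bash
python3 -m jog '[[[0.0004,0,0.0012,0,0,0,180],[0,0,0,0,0,0,180],[0,0,0,0,0,0,180]]]'
```

```text
t: 11.93
ee_pos: [0.5555, -0.2383, 0.0484]
tool_rot: [[0.141, 0.989, -0.043], [0.944, -0.147, -0.295], [-0.299, 0.001, -0.954]]
contact_force: [-1.3, -1.0, 0.8]
gripper_width: 0.0384
gripper_force: 67.0
```

```bash
python3 -m jog '[[[0.0001,0,0.0004,0,0,0,150],[0,0,0,0,0,0,130],[0,0,0,0,0,0,120],[0,0,0,0,0,0,110],[0,0,0,0,0,0,95],[0,0,0,0,0,0,95],[0,0,0,0,0,0,95]]]'; python3 -c "
from plan import *
R=state()['tool_rot'];print(R.T@[0,0,1],R.T@RX)"
```

```text
t: 12.52
ee_pos: [0.5554, -0.2382, 0.0478]
tool_rot: [[0.141, 0.989, -0.043], [0.944, -0.147, -0.295], [-0.298, 0.001, -0.954]]
contact_force: [0.3, -0.1, 0.1]
gripper_width: 0.0538
gripper_force: 0.0
[-0.2984  0.0008 -0.9544] [0.0006 0.9999 0.0007]
```

```bash
python3 -m jog '[[[-0.0022,0,-0.007,0,0,0,95],[-0.0045,0,-0.0143,0,0,0,95],[-0.0045,0,-0.0143,0,0,0,95],[-0.0045,0,-0.0143,0,0,0,95],[-0.0045,0,-0.0143,0,0,0,95],[-0.0045,0,-0.0143,0,0,0,95],[-0.0022,-0.013,-0.007,0,0,0,95],[0,-0.02,0,0,0,0,95],[0,-0.02,0,0,0,0,95],[0,-0.02,0,0,0,0,95],[0,-0.005,0,0,0,0,95],[0,0,0,0,0,0,95]]]'; python3 - <<'E'
from look import *
for k in("scene","side","wrist"):
    f=grab_frame(k); W=pts(f); save(f,k+"3.png")
    for n,h in(("blue",BLUE),("orange",ORANGE)):
        try:
            b=([.42,-.4,.03],[.64,-.1,.075]); P,S=comp(f,W,*h,box=b); r=cyl(P); a=r[1]*np.sign(r[1][1]); print(k,n,len(P),r[0],a,r[2:])
            t=(P-r[0])@a; print(t.min(),t.max())
        except Exception as e: print(k,n,e)
E
```

```text
t: 13.52
ee_pos: [0.4769, -0.2266, 0.1379]
tool_rot: [[0.141, 0.989, -0.044], [0.944, -0.148, -0.295], [-0.298, 0.0, -0.954]]
contact_force: [0.7, 1.0, -0.9]
gripper_width: 0.0535
gripper_force: 0.0
scene blue 685 [ 0.5554 -0.2349  0.0499] [0.1315 0.9913 0.0078] (np.float64(0.0009413174626210982), np.float64(0.1190355949325635))
-0.06105822162179934 0.0606807296758251
scene orange 502 [ 0.4782 -0.2238  0.0499] [ 0.1502  0.9886 -0.0123] (np.float64(0.0010282653180382923), np.float64(0.12071607480448338))
-0.0620405658112801 0.06120613643469815
side blue 223 [ 0.5549 -0.2242  0.0485] [ 0.0779  0.9962 -0.0384] (np.float64(0.0014497625533574504), np.float64(0.11463278889969475))
-0.06036827526363038 0.06063315705324886
side orange 251 [ 0.48   -0.2136  0.0493] [0.2037 0.979  0.0021] (np.float64(0.0013676926297675161), np.float64(0.11607480781263652))
-0.0640173030110872 0.05883589923460958
wrist blue 8564 [ 0.5558 -0.2346  0.0475] [0.1385 0.9904 0.0024] (np.float64(0.00037265889261738246), np.float64(0.10059658819844959))
-0.052432552281279125 0.051241436561286
wrist orange 7549 [ 0.4792 -0.2185  0.0475] [0.1413 0.99   0.0017] (np.float64(0.00031471273002052144), np.float64(0.09225607825855286))
-0.0644104055633951 0.04727578313353334
```

View pics/wrist3.png

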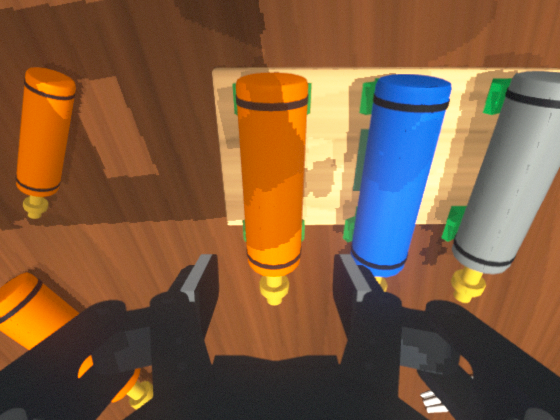

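Wrist view: blue rests in the middle place at (400,175) between orange (272,175) and grey (505,170), level with both. The gripper is now over the orange.

```bash
sed -i 's/^RY=.*/RY=np.array([.1415,.9899,0]); RX=np.array([.9899,-.1415,0]); P1=np.array([.556,-.232,.05]); OR=np.array([.4786,-.2225,.05])/' plan.py
python3 -c "
from plan import *
go(OR-.007*RY,rtilt(17.4),8)"
```

```text
rows 8 mm [ 3.  -0.2 10.8] deg [ 0.   -0.   -0.04] | t 13.67
```

```bash
python3 -m jog '[[[0.003,-0.0002,0.0108,0,0,0,95],[0.003,-0.0002,0.0108,0,0,0,95],[0.003,-0.0002,0.0108,0,0,0,95],[0.003,-0.0002,0.0108,0,0,0,95],[0.003,-0.0002,0.0108,0,0,0,95],[0.003,-0.0002,0.0108,0,0,0,95],[0.003,-0.0002,0.0108,0,0,0,95],[0.003,-0.0002,0.0108,0,0,0,95],[0,0,0,0,0,0,95]]]'
python3 -c "
from plan import *
go(OR-.007*RY,rtilt(17.4),1)"
```

```text
t: 14.42
ee_pos: [0.4748, -0.229, 0.0449]
tool_rot: [[0.14, 0.989, -0.047], [0.944, -0.147, -0.294], [-0.298, -0.003, -0.955]]
contact_force: [-0.4, 0.4, 0.1]
gripper_width: 0.0534
gripper_force: 0.0
rows 1 mm [-1.5  2.8 -2.9] deg [-0.26 -0.09 -0.27] | t 14.42
```

```bash
python3 -m jog '[[[-0.001,0.0015,-0.002,-0.1,0,-0.1,95],[0,0,0,0,0,0,95],[0,0,0,0,0,0,115],[0,0,0,0,0,0,130],[0,0,0,0,0,0,150],[0,0,0,0,0,0,180],[0,0,0,0,0,0,180],[0,0,0,0,0,0,180]]]'
python3 -c "
from plan import *
go(OR-.007*RY,rtilt(17.4),1); R=state()['tool_rot'];print(R.T@[0,0,1])"
```

```text
t: 15.08
ee_pos: [0.4773, -0.2301, 0.0507]
tool_rot: [[0.139, 0.989, -0.042], [0.944, -0.146, -0.296], [-0.299, 0.002, -0.954]]
contact_force: [-3.7, 2.6, 10.2]
gripper_width: 0.0384
gripper_force: 58.8
rows 1 mm [0.9 0.2 2.5] deg [ 0.04 -0.01 -0.26] | t 15.08
[-0.2989  0.0019 -0.9543]
```

```bash
python3 -m jog '[[[-0.002,0,-0.006,0,0,0,180],[-0.004,0,-0.012,0,0,0,180],[-0.006,0,-0.0191,0,0,0,180],[-0.006,0,-0.0191,0,0,0,180],[-0.006,0,-0.0191,0,0,0,180],[-0.006,0,-0.0191,0,0,0,180],[-0.006,0,-0.0191,0,0,0,180],[-0.006,0,-0.0191,0,0,0,180],[-0.006,0,-0.0191,0,0,0,180],[-0.006,0,-0.0191,0,0,0,180],[-0.006,0,-0.0191,0,0,0,180],[0,0,0,0,0,0,180]]]'
python3 - <<'E'
from look import *
f=grab_frame("wrist"); W=pts(f); st=state(); R=st["tool_rot"]
b=(st["ee_pos"]-.12,st["ee_pos"]+.12)
P,S=comp(f,W,*ORANGE,box=b,er=5); r=cyl(P); a=r[1]*np.sign(r[1][1]); print(r,"in tool",(r[0]-st["ee_pos"])@R,a@R,"angle",np.degrees(np.arctan2(-(a@R)[2],(a@R)[0])))
t=(P-st["ee_pos"])@a; print("body top along axis from TCP",np.percentile(t,[50,98,99,99.8]))
go(C0+.14*Cx+np.array([0,0,.12]),tilt(17.4),22)
E
```

```text
t: 16.08
ee_pos: [0.4787, -0.2309, 0.2531]
tool_rot: [[0.14, 0.989, -0.036], [0.944, -0.145, -0.297], [-0.299, 0.007, -0.954]]
contact_force: [1.3, -0.5, -1.5]
gripper_width: 0.0385
gripper_force: 61.0
(array([ 0.4814, -0.2137,  0.2498]), array([0.1403, 0.9901, 0.0001]), np.float64(0.0002675412357235826), np.float64(0.07976692950456674)) in tool [ 0.017   0.0008 -0.0038] [ 0.9543 -0.0049 -0.2987] angle 17.378518408259243
body top along axis from TCP [0.0282 0.0568 0.0572 0.0578]
rows 22 mm [21.5 -5.9 -2.6] deg [0.13 1.22 2.85] | t 16.13
```

```bash
python3 -m jog '[[[0.0215,-0.0059,-0.0026,0.13,1.22,2.85,180],[0.0215,-0.0059,-0.0026,0.13,1.22,2.85,180],[0.0215,-0.0059,-0.0026,0.13,1.22,2.85,180],[0.0215,-0.0059,-0.0026,0.13,1.22,2.85,180],[0.0215,-0.0059,-0.0026,0.13,1.22,2.85,180],[0.0215,-0.0059,-0.0026,0.13,1.22,2.85,180],[0.0215,-0.0059,-0.0026,0.13,1.22,2.85,180],[0.0215,-0.0059,-0.0026,0.13,1.22,2.85,180],[0.0215,-0.0059,-0.0026,0.13,1.22,2.85,180],[0.0215,-0.0059,-0.0026,0.13,1.22,2.85,180],[0.0215,-0.0059,-0.0026,0.13,1.22,2.85,180]]]'
python3 -m jog '[[[0.0215,-0.0059,-0.0026,0.13,1.22,2.85,180],[0.0215,-0.0059,-0.0026,0.13,1.22,2.85,180],[0.0215,-0.0059,-0.0026,0.13,1.22,2.85,180],[0.0215,-0.0059,-0.0026,0.13,1.22,2.85,180],[0.0215,-0.0059,-0.0026,0.13,1.22,2.85,180],[0.0215,-0.0059,-0.0026,0.13,1.22,2.85,180],[0.0215,-0.0059,-0.0026,0.13,1.22,2.85,180],[0.0215,-0.0059,-0.0026,0.13,1.22,2.85,180],[0.0215,-0.0059,-0.0026,0.13,1.22,2.85,180],[0.0215,-0.0059,-0.0026,0.13,1.22,2.85,180],[0.0215,-0.0059,-0.0026,0.13,1.22,2.85,180],[0,0,0,0,0,0,180]]]'
python3 - <<'E'
from look import *
st=state(); print(st["joints"])
C=np.c_[Cx,Cy,Cz]; tc=(st["ee_pos"]-C0)@C
for k in("scene","wrist"):
    f=grab_frame(k); W=pts(f); save(f,k+"4.png")
    P,S=comp(f,W,*ORANGE,box=(st["ee_pos"]-.15,st["ee_pos"]+.15),er=3); r=cyl(P); a=r[1]*np.sign(r[1][0]); t=(P-r[0])@a
    print(k,"yaw",np.degrees(np.arctan2(a[1],a[0])),"pitch",np.degrees(np.arcsin(a[2])),"centre in cradle",(r[0]-C0)@C,"ext",t.min(),t.max(),"tcp",tc)
go(C0+.14*Cx+.06*Cz,tilt(17.4),6)
E
```

```text
t: 17.05
ee_pos: [0.5068, 0.0113, 0.2291]
tool_rot: [[0.639, 0.769, 0.028], [0.768, -0.635, -0.078], [-0.042, 0.071, -0.997]]
contact_force: [-0.4, -0.3, -3.2]
gripper_width: 0.0385
gripper_force: 60.9
t: 18.05
ee_pos: [0.6554, 0.2021, 0.274]
tool_rot: [[0.921, 0.332, 0.206], [0.323, -0.943, 0.075], [0.219, -0.003, -0.976]]
contact_force: [-1.3, -0.6, -2.3]
gripper_width: 0.038
gripper_force: 60.9
[0.2426 0.4052 1.6769 0.032  0.8402 1.4565]
scene yaw 20.93175878680385 pitch 29.060820081277633 centre in cradle [0.2452 0.0023 0.098 ] ext -0.029470164284600607 0.028508472877316227 tcp [0.2008 0.0016 0.0988]
wrist yaw 19.815582780988112 pitch 28.994640698179293 centre in cradle [0.2212 0.0009 0.0957] ext -0.05856195444455661 0.04908040181046099 tcp [0.2008 0.0016 0.0988]
rows 6 mm [-7.2  0.1  9.5] deg [-0.02  0.04 -0.  ] | t 18.15
```

View pics/scene4.png

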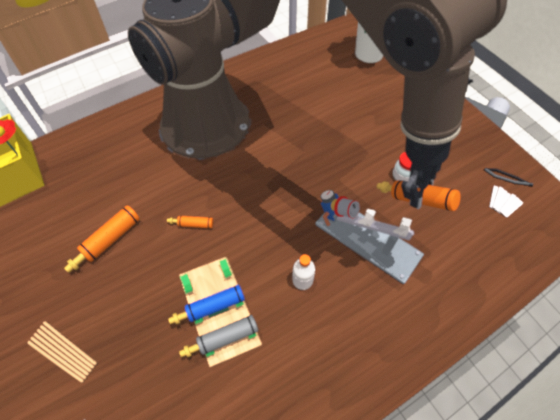

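Scene view: blue is in the middle place at (214,304), grey is untouched at (228,337), and orange is held above the empty cradle at (428,195), nipple downhill. The glue at (304,273) and the paint jar are unmoved.

```bash
python3 -c "
from plan import *
go(C0+.131*Cx+.0005*Cy+.034*Cz,tilt(17),8)"
```

```text
rows 8 mm [-5.5  0.  10.5] deg [-0.01  0.08 -0.  ] | t 18.15
```

```bash
python3 -m jog '[[[-0.0055,0,0.0105,0,0.08,0,180],[-0.0055,0,0.0105,0,0.08,0,180],[-0.0055,0,0.0105,0,0.08,0,180],[-0.0055,0,0.0105,0,0.08,0,180],[-0.0055,0,0.0105,0,0.08,0,180],[-0.0055,0,0.0105,0,0.08,0,180],[-0.0055,0,0.0105,0,0.08,0,180],[-0.0055,0,0.0105,0,0.08,0,180],[0,0,0,0,0,0,180],[0,0,0,0,0,0,180]]]'
python3 - <<'E'
from look import *
st=state(); C=np.c_[Cx,Cy,Cz]; tc=(st["ee_pos"]-C0)@C
f=grab_frame("wrist"); W=pts(f); save(f,"wrist5.png")
P,S=comp(f,W,*ORANGE,box=(st["ee_pos"]-.15,st["ee_pos"]+.15),er=3); r=cyl(P); a=r[1]*np.sign(r[1][0]); t=(P-r[0])@a; c=(r[0]-C0)@C
print("yaw",np.degrees(np.arctan2(a[1],a[0])),"pitch",np.degrees(np.arcsin(a[2])),"centre in cradle",c,"top",c[0]+t.max(),"tcp",tc)
go(C0+.131*Cx+.0005*Cy+.008*Cz,tilt(17),5)
E
```

```text
t: 18.98
ee_pos: [0.6291, 0.1915, 0.1814]
tool_rot: [[0.918, 0.335, 0.211], [0.326, -0.942, 0.077], [0.224, -0.002, -0.974]]
contact_force: [0.9, -0.4, -2.0]
gripper_width: 0.0382
gripper_force: 60.9
yaw 19.730772240975643 pitch 29.44361954000342 centre in cradle [0.1527 0.0002 0.0297] top 0.20164283259272361 tcp [0.13   0.0005 0.0328]
rows 5 mm [ 1.4 -0.   5.2] deg [-0.02 -0.01 -0.02] | t 19.03
```

View pics/wrist5.png

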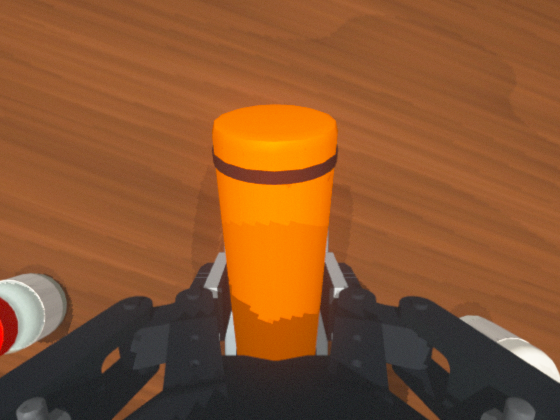

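```bash
python3 -c "
from plan import *
go(C0+.131*Cx+.0006*Cy+.0065*Cz,tilt(16.7),6)"
```

```text
rows 6 mm [ 1.2 -0.   4.6] deg [-0.01  0.04 -0.01] | t 19.03
```

```bash
python3 -m jog '[[[0.0012,0,0.0046,0,0.04,0,180],[0.0012,0,0.0046,0,0.04,0,180],[0.0012,0,0.0046,0,0.04,0,180],[0.0012,0,0.0046,0,0.04,0,180],[0.0012,0,0.0046,0,0.04,0,180],[0.0012,0,0.0046,0,0.04,0,180],[0,0,0,0,0,0,180],[0,0,0,0,0,0,180]]]'
python3 -c "
from plan import *
st=state(); C=np.c_[Cx,Cy,Cz]; print((st['ee_pos']-C0)@C)
go(C0+.089*Cx+.0006*Cy+.0065*Cz,tilt(16.7),9)"
```

```text
t: 19.7
ee_pos: [0.6451, 0.1972, 0.1606]
tool_rot: [[0.916, 0.334, 0.223], [0.325, -0.942, 0.08], [0.237, -0.001, -0.971]]
contact_force: [-13.6, -4.5, 42.1]
gripper_width: 0.0381
gripper_force: 88.6
[0.1344 0.0004 0.0063]
rows 9 mm [-4.8 -0.   1.6] deg [-0.01 -0.05 -0.01] | t 19.7
```

Contact at 42 N: the fingers are over the upper saddle (x = 126–146). I raise, move downhill so that the fingers stand between the saddles, and measure again.

```bash
python3 -m jog '[[[-0.0014,0,-0.0048,0,0,0,180],[-0.0014,0,-0.0048,0,0,0,180],[-0.0014,0,-0.0048,0,0,0,180],[-0.0014,0,-0.0048,0,0,0,180],[0,0,0,0,0,0,180]]]'
python3 - <<'E'
from look import *
st=state(); C=np.c_[Cx,Cy,Cz]; tc=(st["ee_pos"]-C0)@C
f=grab_frame("wrist"); W=pts(f)
P,S=comp(f,W,*ORANGE,box=(st["ee_pos"]-.15,st["ee_pos"]+.15),er=3); r=cyl(P); a=r[1]*np.sign(r[1][0]); t=(P-r[0])@a; c=(r[0]-C0)@C
print("yaw",np.degrees(np.arctan2(a[1],a[0])),"pitch",np.degrees(np.arcsin(a[2])),"centre in cradle",c,"top",c[0]+t.max(),"tcp",tc, "axis z at tcp",c[2]-(c[0]-tc[0])*(a@Cz)/(a@Cx))
# true end: highest-s orange points incl. the cap beyond the ring
hsv=cv2.cvtColor(f["img"],cv2.COLOR_RGB2HSV); m=cv2.inRange(hsv,*ORANGE)>0
Q=W[m]; Q=Q[np.isfinite(Q[:,0])]; q=(Q-C0)@C; q=q[(abs(q[:,1])<.022)&(q[:,2]>-.03)&(q[:,2]<.06)&(q[:,0]<.3)]; print("end",np.percentile(q[:,0],[95,99,99.8]))
go(C0+.110*Cx+.0006*Cy+.02*Cz,tilt(16.7),4)
E
```

```text
t: 20.12
ee_pos: [0.6333, 0.1932, 0.1752]
tool_rot: [[0.917, 0.334, 0.218], [0.325, -0.942, 0.079], [0.232, -0.002, -0.973]]
contact_force: [-0.2, 0.2, -2.6]
gripper_width: 0.0383
gripper_force: 61.2
yaw 19.74054898912081 pitch 29.90127488010847 centre in cradle [0.1536 0.0004 0.0221] top 0.20251555829112602 tcp [0.1309 0.0007 0.0251] axis z at tcp 0.022178810701724762
end [0.2019 0.2022 0.2023]
rows 4 mm [-4.7  0.   3.1] deg [-0.02 -0.02 -0.02] | t 20.17
```

```bash
python3 -m jog '[[[-0.0045,0,0.0025,0,0,0,180],[-0.0045,0,0.0025,0,0,0,180],[-0.0045,0,0.0025,0,0,0,180],[-0.0045,0,0.0025,0,0,0,180],[0,0,0,0,0,0,180]]]'
python3 -c "
from plan import *
st=state(); C=np.c_[Cx,Cy,Cz]; print((st['ee_pos']-C0)@C)
go(C0+.1126*Cx+.0006*Cy+.0064*Cz,tilt(16.7),8)"
```

```text
t: 20.58
ee_pos: [0.6176, 0.1878, 0.1593]
tool_rot: [[0.918, 0.334, 0.215], [0.325, -0.942, 0.078], [0.229, -0.002, -0.973]]
contact_force: [0.2, -0.7, -3.3]
gripper_width: 0.0383
gripper_force: 61.2
[0.1086 0.0008 0.0197]
rows 8 mm [1.  0.  1.7] deg [-0.01  0.01 -0.01] | t 20.58
```

```bash
python3 -m jog '[[[0.0025,0,0.0005,0,0,0,180],[0.0015,0,0.0018,0,0,0,180],[0.0007,0,0.002,0,0.03,0,180],[0.0007,0,0.002,0,0.03,0,180],[0.0007,0,0.002,0,0.03,0,180],[0.0007,0,0.002,0,0,0,180],[0.0006,0,0.0018,0,0,0,180],[0,0,0,0,0,0,180],[0,0,0,0,0,0,180]]]'
python3 -c "
from plan import *
st=state(); C=np.c_[Cx,Cy,Cz]; print((st['ee_pos']-C0)@C)
go(C0+.1126*Cx+.0006*Cy+.0064*Cz,tilt(16.7),1)"
```

```text
t: 21.33
ee_pos: [0.6286, 0.1916, 0.1504]
tool_rot: [[0.917, 0.334, 0.219], [0.325, -0.942, 0.079], [0.232, -0.002, -0.973]]
contact_force: [0.4, -0.3, -3.0]
gripper_width: 0.0385
gripper_force: 61.2
[0.1141 0.0007 0.0062]
rows 1 mm [-1.5  0.1  2.2] deg [-0.09 -0.14 -0.09] | t 21.33
```

```bash
python3 -m jog '[[[0.0002,0,0.0008,0,0,0,180],[0.0002,0,0.0008,0,0,0,180],[-0.0038,0,0.0011,0,0,0,180],[-0.0038,0,0.0011,0,0,0,180],[-0.0038,0,0.0011,0,0,0,180],[0,0,0,0,0,0,180]]]'
python3 - <<'E'
from look import *
st=state(); C=np.c_[Cx,Cy,Cz]; tc=(st["ee_pos"]-C0)@C
f=grab_frame("wrist"); W=pts(f)
P,S=comp(f,W,*ORANGE,box=(st["ee_pos"]-.15,st["ee_pos"]+.15),er=3); r=cyl(P); a=r[1]*np.sign(r[1][0]); t=(P-r[0])@a; c=(r[0]-C0)@C
print("yaw",np.degrees(np.arctan2(a[1],a[0])),"pitch",np.degrees(np.arcsin(a[2])),"centre in cradle",c,"top",c[0]+t.max(),"tcp",tc)
f=grab_frame("side"); cv2.imwrite("pics/side6.png",cv2.resize(f["img"][200:320,140:300,::-1],None,fx=4,fy=4,interpolation=cv2.INTER_CUBIC))
E
```

```text
t: 21.83
ee_pos: [0.6183, 0.1881, 0.1426]
tool_rot: [[0.917, 0.334, 0.217], [0.325, -0.942, 0.079], [0.231, -0.002, -0.973]]
contact_force: [-0.9, -0.3, -3.5]
gripper_width: 0.0383
gripper_force: 61.2bash:  1403 Killed                     python3 - <<'E'
from look import *
st=state(); C=np.c_[Cx,Cy,Cz]; tc=(st["ee_pos"]-C0)@C
f=grab_frame("wrist"); W=pts(f)
P,S=comp(f,W,*ORANGE,box=(st["ee_pos"]-.15,st["ee_pos"]+.15),er=3); r=cyl(P); a=r[1]*np.sign(r[1][0]); t=(P-r[0])@a; c=(r[0]-C0)@C
print("yaw",np.degrees(np.arctan2(a[1],a[0])),"pitch",np.degrees(np.arcsin(a[2])),"centre in cradle",c,"top",c[0]+t.max(),"tcp",tc)
f=grab_frame("side"); cv2.imwrite("pics/side6.png",cv2.resize(f["img"][200:320,140:300,::-1],None,fx=4,fy=4,interpolation=cv2.INTER_CUBIC))
E
```

```bash
sed -i 's/np.linalg.svd(P-c)\[2\]/np.linalg.svd(P-c,full_matrices=False)[2]/; s/    c=np.median(P,0); d/    P=P[::1+len(P)\/\/3000]; c=np.median(P,0); d/' m.py
python3 - <<'E'
from look import *
st=state(); C=np.c_[Cx,Cy,Cz]; tc=(st["ee_pos"]-C0)@C
f=grab_frame("wrist"); W=pts(f)
P,S=comp(f,W,*ORANGE,box=(st["ee_pos"]-.15,st["ee_pos"]+.15),er=3); r=cyl(P); a=r[1]*np.sign(r[1][0]); t=(P-r[0])@a; c=(r[0]-C0)@C
print("yaw",np.degrees(np.arctan2(a[1],a[0])),"pitch",np.degrees(np.arcsin(a[2])),"centre in cradle",c,"top",c[0]+t.max(),"tcp",tc)
f=grab_frame("side"); cv2.imwrite("pics/side6.png",cv2.resize(f["img"][200:320,140:300,::-1],None,fx=4,fy=4,interpolation=cv2.INTER_CUBIC))
E
```

```text
yaw 35.902542383944734 pitch -60.92949408461941 centre in cradle [ 0.1259  0.0112 -0.091 ] top 0.25694923951613 tcp [0.1015 0.0008 0.0048]
```

View pics/side6.png

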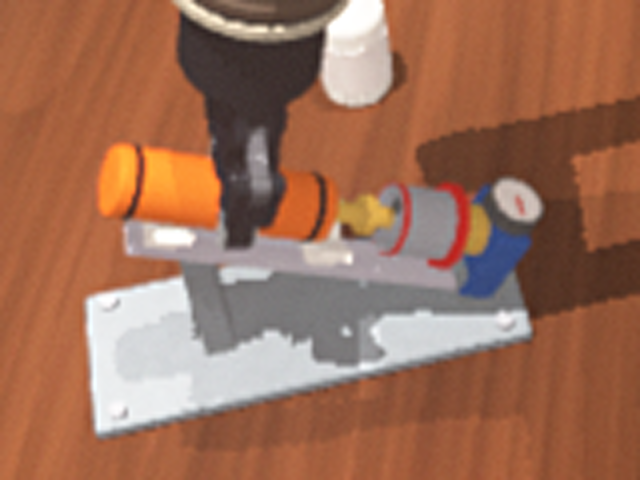

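The side crop shows orange over the saddles with its nipple at (365,215) entering the coupler's mouth (395,215), well aligned. I slide it on.

```bash
python3 -m jog '[[[-0.0029,0,0.0009,0,0,0,180],[-0.0029,0,0.0009,0,0,0,180],[-0.0029,0,0.0009,0,0,0,180],[0,0,0,0,0,0,180],[0.0002,0,0.0006,0,0,0,180],[0.0002,0,0.0006,0,0,0,180],[0,0,0,0,0,0,180]]]'
python3 -c "
from plan import *
st=state(); C=np.c_[Cx,Cy,Cz]; print((st['ee_pos']-C0)@C, st['contact_force']@C)"
```

```text
t: 22.57
ee_pos: [0.613, 0.186, 0.1376]
tool_rot: [[0.917, 0.334, 0.219], [0.325, -0.942, 0.079], [0.233, -0.002, -0.973]]
contact_force: [-1.8, -1.4, -1.1]
gripper_width: 0.038
gripper_force: 61.0
[0.0934 0.0007 0.0033] [-2.4304 -0.6702  0.1279]
```

```bash
python3 -m jog '[[[-0.001,0,0.0006,0,0,0,180],[0.0001,0,0.0004,0,0,0,180],[0,0,0,0,0,0,150],[0,0,0,0,0,0,130],[0,0,0,0,0,0,115],[0,0,0,0,0,0,90],[0,0,0,0,0,0,60],[0,0,0,0,0,0,30],[0,0,0,0,0,0,0],[0,0,0,0,0,0,0]]]'
python3 -c "
from plan import *
st=state(); C=np.c_[Cx,Cy,Cz]; print((st['ee_pos']-C0)@C, st['contact_force']@C); go(C0+.0934*Cx+.09*Cz,tilt(16.7),8)"
```

```text
t: 23.4
ee_pos: [0.6123, 0.1859, 0.1364]
tool_rot: [[0.917, 0.334, 0.219], [0.325, -0.942, 0.079], [0.233, -0.002, -0.973]]
contact_force: [-0.7, 0.8, 0.8]
gripper_width: 0.0855
gripper_force: 0.0
[0.0921 0.0008 0.0027] [0.0276 0.9645 0.8756]
rows 8 mm [ -3.    0.1 -10.3] deg [-0.01 -0.02 -0.01] | t 23.4
```

```bash
python3 -m jog '[[[-0.003,0,-0.0103,0,0,0,0],[-0.003,0,-0.0103,0,0,0,0],[-0.003,0,-0.0103,0,0,0,0],[-0.003,0,-0.0103,0,0,0,0],[-0.003,0,-0.0103,0,0,0,0],[-0.003,0,-0.0103,0,0,0,0],[-0.003,0,-0.0103,0,0,0,0],[-0.003,0,-0.0103,0,0,0,0],[0,0,0,0,0,0,0]]]'
cat > cyo.py <<'E'
from look import *
import sys
C=np.c_[Cx,Cy,Cz]
for k in sys.argv[1:]:
    f=grab_frame(k); W=pts(f)
    P,S=comp(f,W,*ORANGE,box=(MID-.09,MID+.09),er=3); q=(P-C0)@C; P=P[(abs(q[:,1])<.024)&(q[:,2]>-.012)&(q[:,2]<.03)]
    r=cyl(P); a=r[1]*np.sign(r[1][0]); t=(P-r[0])@a; c=(r[0]-C0)@C
    print(k,len(P),"yaw",np.degrees(np.arctan2(a[1],a[0])),"pitch",np.degrees(np.arcsin(a[2])),"centre",c,"ends",c[0]+t.min(),c[0]+t.max())
    if k!="scene": save(f,k+"7.png")
    # red ring/flange of the sleeve
    hsv=cv2.cvtColor(f["img"],cv2.COLOR_RGB2HSV); m=(cv2.inRange(hsv,(0,150,60),(4,255,255))|cv2.inRange(hsv,(172,150,60),(179,255,255)))>0
    q=(W[m]-C0)@C; q=q[(abs(q[:,1])<.035)&(q[:,0]<.03)&(q[:,0]>-.07)&(q[:,2]>-.03)&(q[:,2]<.03)]
    print("red x hist",np.histogram(q[:,0],bins=np.arange(-.07,.031,.01))[0],"y,z mean",q[:,1:].mean(0) if len(q) else "")
E
python3 cyo.py scene wrist
python3 -c "
from plan import *
print(state()['joints']); go(C0-.012*Cx+.08*Cz,tilt(25),8)"
```

```text
t: 24.15
ee_pos: [0.5721, 0.1714, 0.2131]
tool_rot: [[0.916, 0.334, 0.221], [0.325, -0.942, 0.08], [0.235, -0.002, -0.972]]
contact_force: [-0.1, 0.0, 0.2]
gripper_width: 0.0854
gripper_force: 0.0
scene 701 yaw 19.05116292771766 pitch 29.906378610403646 centre [0.0959 0.0002 0.0015] ends 0.029514038987734026 0.15828809063697574
red x hist [ 0  0  1 59  0  0  0  0  0  0] y,z mean [-0.008   0.0161]
wrist 5334 yaw 19.554914502564568 pitch 30.026874788985285 centre [ 0.0907  0.0001 -0.0002] ends 0.03868963213660329 0.14237836868802303
red x hist [  0   1   4 718   0   0  72 107   0   0] y,z mean [0.0002 0.0162]
[0.2231 0.3506 1.9532 0.0512 0.6043 1.4144]
rows 8 mm [-12.    0.1   5.8] deg [-0.01 -1.06 -0.01] | t 24.25
```

View pics/wrist7.png

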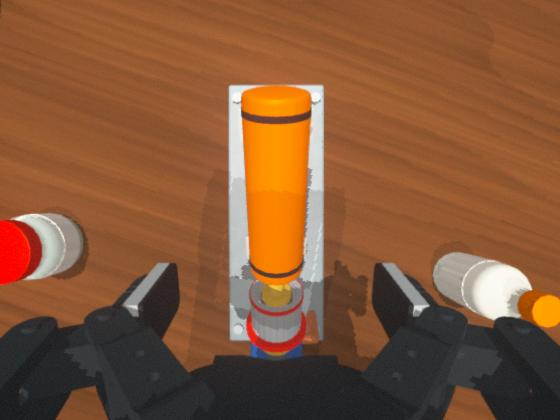

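Wrist view: orange rests in the cradle, body at (275,185), with its nipple in the mouth at (277,293); the sleeve is at (277,310). It lies coaxial, with its middle at about x = 95 mm. Next I check the wrist angle for the sleeve grip.

```bash
python3 - <<'E'
from plan import *
from scipy.optimize import least_squares
D=[(.48,1.596,1.065,.273,-.59,.248),(.3939,1.9495,.5762,.5788,.1757,.1893),(.5211,1.9122,.4997,.6096,.183,.1293),(.4052,1.6769,.8402,.6554,.2021,.274),(.3506,1.9532,.6043,.5721,.1714,.2131)]
A=[];b=[]
for q2,q3,q5,x,y,z in D:
    s=q2+q3;t=s+q5
    A+=[[np.sin(q2),np.sin(s),np.sin(t),1,0],[np.cos(q2),np.cos(s),np.cos(t),0,1]]; b+=[np.hypot(x,y),z]
p,res,_,_=np.linalg.lstsq(np.array(A),np.array(b),rcond=None); print(p,np.abs(np.array(A)@p-b).max())
for a in (10,18,24,30):
  for cx in(-.011,-.029):
    g=C0+cx*Cx+.002*tilt(a)[:,2]; r=np.hypot(*g[:2]); t=np.radians(150+a)
    f=lambda q:[p[0]*np.sin(q[0])+p[1]*np.sin(q[0]+q[1])+p[2]*np.sin(t)+p[3]-r,p[0]*np.cos(q[0])+p[1]*np.cos(q[0]+q[1])+p[2]*np.cos(t)+p[4]-g[2]]
    q=least_squares(f,[.4,2.1]); print(a,cx,q.x,"q5",t-q.x.sum(),q.cost)
E
```

```text
[0.5704 0.4338 0.3218 0.0064 0.2778] 0.006233240511508642
10 -0.011 [0.4858 2.2534] q5 0.05333734927969047 2.242745420238936e-31
10 -0.029 [0.4918 2.2935] q5 0.007261576276238024 1.1900090014775404e-28
18 -0.011 [0.5019 2.1483] q5 0.2818751363342682 4.495677000556386e-20
18 -0.029 [0.504  2.1892] q5 0.23895935525822365 7.340158007514037e-18
24 -0.011 [0.5262 2.0683] q5 0.44245675172986276 6.826762263281376e-20
24 -0.029 [0.5261 2.1097] q5 0.40106751562150444 1.2176491513593015e-21
30 -0.011 [0.5586 1.9877] q5 0.5953553731172385 1.2454840399093283e-17
30 -0.029 [0.5568 2.0298] q5 0.5549546881905507 5.46300125903074e-18
```

```bash
python3 -c "
from plan import *
go(C0-.009*Cx+.0002*Cy+.07*Cz,tilt(22),8)"
```

```text
rows 8 mm [-11.3   0.1   6.6] deg [-0.01 -0.69 -0.01] | t 24.25
```

```bash
python3 -m jog '[[[-0.0113,0.0001,0.0066,0,-0.69,0,0],[-0.0113,0.0001,0.0066,0,-0.69,0,0],[-0.0113,0.0001,0.0066,0,-0.69,0,0],[-0.0113,0.0001,0.0066,0,-0.69,0,0],[-0.0113,0.0001,0.0066,0,-0.69,0,0],[-0.0113,0.0001,0.0066,0,-0.69,0,0],[-0.0113,0.0001,0.0066,0,-0.69,0,0],[-0.0113,0.0001,0.0066,0,-0.69,0,0],[0,0,0,0,0,0,0],[0,0,0,0,0,0,0]]]'
python3 -c "
from plan import *
print(state()['joints'])
go(C0-.009*Cx+.0002*Cy,tilt(22),9)"
```

```text
t: 25.08
ee_pos: [0.498, 0.1444, 0.1414]
tool_rot: [[0.934, 0.334, 0.129], [0.331, -0.942, 0.048], [0.137, -0.002, -0.991]]
contact_force: [0.7, 0.5, 0.4]
gripper_width: 0.0855
gripper_force: 0.0
[0.2103 0.394  2.1068 0.0408 0.5049 1.406 ]
rows 9 mm [ 3.  -0.   7.1] deg [-0.01  0.01 -0.01] | t 25.08
```

```bash
python3 -m jog '[[[0.003,0,0.0071,0,0,0,0],[0.003,0,0.0071,0,0,0,0],[0.003,0,0.0071,0,0,0,0],[0.003,0,0.0071,0,0,0,0],[0.003,0,0.0071,0,0,0,0],[0.003,0,0.0071,0,0,0,0],[0.003,0,0.0071,0,0,0,0],[0.003,0,0.0071,0,0,0,0],[0.003,0,0.0071,0,0,0,0],[0,0,0,0,0,0,0],[0,0,0,0,0,0,0]]]'
python3 -c "
from plan import *
st=state(); C=np.c_[Cx,Cy,Cz]; print((st['ee_pos']-C0)@C, st['contact_force']@C); go(C0-.009*Cx+.0002*Cy,tilt(22),1)"; python3 cyo.py scene
```

```text
t: 26.0
ee_pos: [0.5317, 0.1566, 0.0818]
tool_rot: [[0.934, 0.334, 0.129], [0.331, -0.942, 0.048], [0.137, -0.002, -0.991]]
contact_force: [-0.2, -0.7, -0.3]
gripper_width: 0.0854
gripper_force: 0.0
[-0.0094  0.0002 -0.0018] [-0.5174 -0.6377 -0.0464]
rows 1 mm [-0.3  0.   0.2] deg [-0.1   0.11 -0.07] | t 26.0
scene 717 yaw 19.005861750527036 pitch 29.532818651491418 centre [0.0958 0.0002 0.0014] ends 0.030640746842676286 0.15813552568969005
red x hist [0 0 0 0 0 0 0 0 0 0] y,z mean
```

```bash
python3 -m jog '[[[0,0,0,0,0,0,80],[0,0,0,0,0,0,110],[0,0,0,0,0,0,125],[0,0,0,0,0,0,150],[0,0,0,0,0,0,180],[0,0,0,0,0,0,180],[0,0,0,0,0,0,180]]]'
python3 -c "
from plan import *
st=state(); C=np.c_[Cx,Cy,Cz]; print((st['ee_pos']-C0)@C, st['contact_force']@C)"
python3 -m jog '[[[-0.0028,0,0.0011,0,0,0,180],[-0.0028,0,0.0011,0,0,0,180],[-0.0028,0,0.0011,0,0,0,180],[-0.0028,0,0.0011,0,0,0,180],[-0.0028,0,0.0011,0,0,0,180],[-0.0009,0,0.0004,0,0,0,180],[0,0,0,0,0,0,180],[0,0,0,0,0,0,180],[0,0,0,0,0,0,180],[0,0,0,0,0,0,180],[0,0,0,0,0,0,180],[0,0,0,0,0,0,180]]]'
python3 -c "
from plan import *
st=state(); C=np.c_[Cx,Cy,Cz]; print((st['ee_pos']-C0)@C, st['contact_force']@C)"; python3 cyo.py scene
```

```text
t: 26.63
ee_pos: [0.5319, 0.1567, 0.0828]
tool_rot: [[0.933, 0.334, 0.13], [0.331, -0.942, 0.048], [0.139, -0.002, -0.99]]
contact_force: [-3.2, 1.6, 8.9]
gripper_width: 0.0412
gripper_force: 59.2
[-0.0087  0.0003 -0.001 ] [2.2735 2.5707 8.9064]
t: 27.63
ee_pos: [0.5206, 0.1527, 0.0759]
tool_rot: [[0.933, 0.334, 0.134], [0.331, -0.942, 0.049], [0.143, -0.001, -0.99]]
contact_force: [-0.1, 7.0, 18.4]
gripper_width: 0.0407
gripper_force: 60.1
[-0.0225  0.0003 -0.001 ] [11.1434  6.6557 14.7889]
scene 674 yaw 19.392473790818713 pitch 29.831231718825315 centre [0.0811 0.0003 0.0014] ends 0.01582320117239648 0.14303632030781105
red x hist [0 0 0 0 0 0 0 0 0 0] y,z mean
```

The cylinder has slid home (middle at 81 mm). I pull a little further, hold, then ease forward and let go.

```bash
python3 -m jog '[[[-0.0018,0,0.0007,0,0,0,180],[0,0,0,0,0,0,180],[0,0,0,0,0,0,180],[0,0,0,0,0,0,180],[0.0028,0,-0.0011,0,0,0,180],[0.0028,0,-0.0011,0,0,0,180],[0.0028,0,-0.0011,0,0,0,180],[0.0028,0,-0.0011,0,0,0,180],[0,0,0,0,0,0,120],[0,0,0,0,0,0,80],[0,0,0,0,0,0,0],[0,0,0,0,0,0,0]]]'
python3 -m jog '[[[0,0,0,0,0,0,0],[0,0,0,0,0,0,0],[-0.003,0,-0.01,0,0,0,0],[-0.005,0,-0.016,0,0,0,0],[-0.005,0,-0.016,0,0,0,0],[-0.005,0,-0.016,0,0,0,0],[-0.005,0,-0.016,0,0,0,0],[-0.005,0,-0.016,0,0,0,0],[-0.003,0,-0.01,0,0,0,0],[0,0,0,0,0,0,0],[0,0,0,0,0,0,0]]]'
python3 cyo.py scene wrist
python3 - <<'E'
from look import *
f=grab_frame("scene"); W=pts(f)
P,S=comp(f,W,*BLUE,box=([.42,-.4,.03],[.64,-.1,.075])); r=cyl(P); print("blue",r[0],r[1])
cv2.imwrite("pics/scene8.png",cv2.resize(f["img"][140:380,160:450,::-1],None,fx=2.4,fy=2.4))
E
```

```text
t: 28.68
ee_pos: [0.5267, 0.1547, 0.0791]
tool_rot: [[0.934, 0.334, 0.129], [0.331, -0.942, 0.048], [0.138, -0.002, -0.99]]
contact_force: [-0.6, 0.1, 0.2]
gripper_width: 0.0794
gripper_force: 0.0
t: 29.6
ee_pos: [0.4854, 0.1398, 0.1746]
tool_rot: [[0.933, 0.334, 0.131], [0.331, -0.942, 0.048], [0.14, -0.002, -0.99]]
contact_force: [0.9, -0.6, -0.2]
gripper_width: 0.0859
gripper_force: 0.0
scene 646 yaw 19.566396834954354 pitch 30.05980887413624 centre [0.0808 0.0003 0.0014] ends 0.014206103692224692 0.14312848550570914
red x hist [ 0  0  1 58  0  0  0  0  0  0] y,z mean [-0.0093  0.0165]
wrist 1884 yaw 19.625479187813355 pitch 30.26966408627698 centre [ 0.0575  0.0001 -0.0002] ends 0.024110632266921457 0.09062323476604486
red x hist [  0   0   8 944   1   0 176 159   0   0] y,z mean [0.     0.0175]
blue [ 0.5553 -0.235   0.0499] [0.1342 0.9909 0.0084]
```

View pics/scene8.png

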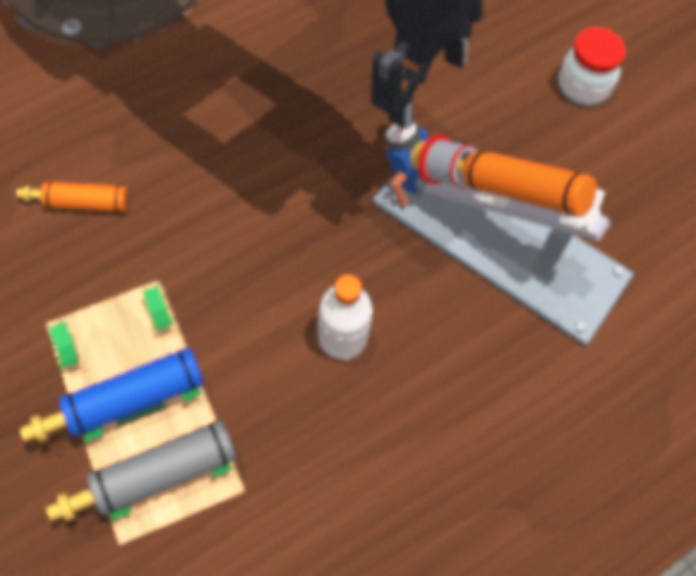

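The final scene crop shows orange locked home in the coupler at (530,180), the sleeve forward at (443,160), blue in the middle place at (133,392), and the bystanders unmoved. The gripper is clear.

```bash
python3 -c "
from station import sign_off; print(sign_off())"
```

```text
the job is handed in; nothing more can be done
None
```

The job is handed in at about 30 s: blue lies in the rack's middle place, orange is home in the coupler (middle measured at 81 mm) with the sleeve forward, and the bystanders look unmoved, but `sign_off()` returned no verdict.

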